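# Shut the aluminium case and pin its hasp

### The job

Lock up the aluminium case on the shelf: lower its lid gently until it is fully shut, fold the hasp down so that its eye lies between the two barrels on the front of the case, and push the steel lock pin, which is parked in the right-hand barrel, through the eye and the left-hand barrel until its head is up against the right-hand barrel. Leave the other things on the shelf where they are.

Things in the scene. Friction and masses are not known exactly. Their poses are not given: they have to be found in the camera images.
- case: aluminium case with a hinged lid, 200 mm deep, 380 wide, 100 high when shut (body 80, lid 20); it does not move. Origin: centre of its underside; x points from the front to the back, y to the left as seen from the front, z up. Its front is turned to the robot's left. The flat front face is at x = -100 mm. The twin snap latches at y = -140, +140 mm (7 mm proud) are no part of the job
- lid (a joint): angle of the lid (rad): 0 shut, positive open. The hinge runs along the case's y at x = +100, z = +80 mm in the case frame (rear upper edge of the body). The hinge is stiff: the lid stays where it is left and about 3 N pressed down near its front edge closes it
- lid_edge (a point): middle of the upper front edge of the lid, straight above the hasp; 200 mm from the hinge along the lid and 20 mm above the hinge plane. The lid's flat outer top runs back from here
- lid_press (a point): point on the flat outer top of the lid 20 mm behind its front edge and 85 mm to the right of the middle: a clear place to press it shut
- hasp (a joint): angle of the hasp (rad), a steel strap 26 mm wide hinged on the front of the lid: 0 folded down against the case (its stop), growing as it swings out and up; at 1.57 it stands straight out to the front. With the lid shut its hinge runs along the case's y at x = -108, z = +90 mm in the case frame. It stays where it is left (about 1 N at the eye moves it)
- hasp_eye (a point): centre of the hasp's rolled eye, a tube 28 mm outside, bore 17 mm, 27 mm long along the case's y. In the hasp's folded position the eye lies 16 mm in front of and 40 mm below the hasp's hinge; with lid and hasp at 0 it lies on the axis of the barrels, between them
- barrel_mouth (a point): centre of the outer (right-hand) end of the right-hand of two fixed steel barrels on the case front, tubes along the case's y, 24 mm outside; their axis lies at x = -124, z = 50 mm in the case frame. Right-hand barrel: y = -92 to -16 mm, bore 14 mm; left-hand barrel: y = +16 to +38 mm, bore 16 mm. The pin's head must end against this point
- pin: loose steel lock pin 154 mm long, 0.12 kg: shank 12 mm thick, 146 mm long, with a 20 mm tapered nose; flat round head 23 mm wide, 8 mm thick. Origin: on its axis, under the head; y points along the shank to the nose, the head reaches to y = -8 mm. At the start the nose lies inside the right-hand barrel; the underside of the head stands 73 to 83 mm right of the barrel's end and droops a few mm
- pin_tip (a point): end of the pin's nose, on its axis. Pushed on the head, the pin slides with a few N; it may bind for a moment, and then goes on when the push is eased and taken up again
- awl: awl with a black plastic handle, 165 mm long, 27 mm thick, lying in front of the case; origin on the shelf, near its middle; x points to the steel tip
- vicegrip: steel vice grip (locking pliers), 200 mm long, 18 mm thick, lying in front of the case; origin on the shelf, near its middle; x points to the jaws
- bowl: white ceramic bowl, 130 mm wide, 55 mm high, in front of the case; origin: centre of its underside
- acrybox: clear acrylic box with a snap lid, 94 x 124 x 44 mm high, behind the case; origin: centre of its underside
- tape: roll of paper tape lying flat, 90 mm wide, 24 mm high, in front of the case; origin: centre of its underside
- oiler: white plastic oil bottle, 42 mm wide, 115 mm high, standing in front of the case; origin: centre of its underside

How it is judged (in metres and radians):
At the end, for the whole second after the job is handed in: the lid is shut (within 0.02 rad), the hasp folded down (within 0.06 rad), and the pin passes through both barrels and the hasp's eye, along the case's y within 0.06 rad, with the underside of its head within 5 mm of the right-hand barrel's end and at rest (value of joint lid below 0.02 rad and value of joint hasp below 0.06 rad and distance between pin and barrel_mouth below 0.005 m and angle between the y axis of pin and the y axis of case, either way round below 0.06 rad and y of pin_tip in the frame of case above 0.05 m and linear speed of pin below 0.02 m/s and angular speed of pin below 0.3 rad/s); the robot touches nothing.
It fails at once if the lid is slammed (it closes faster than 2.5 rad/s) (velocity of joint lid below -2.5 rad/s).
It fails at once if another thing on the shelf is shifted by more than 30 mm (distance of any of awl, vicegrip, bowl, acrybox, tape, oiler from where it was at the start of the episode above 0.03 m).
It also fails if it takes over 58 s, if anything falls off the work surface, if the arm or the gripper's body presses on something with over 40 N, if the wrist force passes 120 N, or if a joint passes its speed limit or range.

### The arm

A 6-joint arm with a two-finger parallel gripper is mounted at the origin on the work surface. World frame = base frame: x ahead of the robot, y to its left, z up, the work surface at z = 0. Lengths are in m, angles in degrees, forces in N, time in s.
With the tool pointing down it reaches from about 0.35 to 0.85 m from the base axis. Payload 8.1 kg.
Tool frame: the origin (TCP) lies between the finger pads; the fingertips stand ctrl.tip_reach ahead of it and the grasp point (between the pads) lies 5 mm behind it (ctrl.tip_reach is the distance from the TCP to the fingertips, in m); z points along the fingers, y is the line along which they close (so a half turn about z gives the same grasp; the last joint's range is limited). The gripper opens to 93 mm and grips with 3 to 60 N. Pads are 15 mm wide; open, the fingers measure 128 mm over their backs; the gripper's body (75 mm by 188 mm) begins 65 mm behind the grasp point.
Start: joints at [-70.783, 7.471, 85.268, -0, 87.261, -4.893], TCP at [0.245, -0.548, 0.233] pointing down, gripper open.
Joint ranges: [-169.43, 169.43], [-51.17, 129.36], [1.28, 143.12], [-76.62, 256.62], [0, 156.53], [-152.29, 152.29]. Speed limits (degrees/s): [136.94, 136.94, 159.86, 180, 180, 180].

### API

Orientations are given as a 3x3 rotation matrix whose columns are the frame's x, y, z axes.
In Python, from bench import ctrl, effector, inverse_kinematics, vision, workorder gives the robot as it stands. Calls block until the motion is done:
- ctrl.reach(position, orientation): joint-space move of the TCP to a pose.
- ctrl.move_linear(position, frame=None, v=0.15): straight line of the TCP; frame=None keeps the orientation; v is the mean speed in m/s.
- ctrl.move_j(angles): joint-space move.
- effector.command_gripper(opening, grip_force=None): finger opening in m; grip_force is the grip in N (None keeps the last); returns when the fingers have stopped.
- ctrl.pause(seconds).
- inverse_kinematics(position, orientation): joint angles nearest the present ones, or None.
- vision.snapshot(name): name is "scene" or "side" or "wrist"; returns the picture (384x512x3 uint8, blue, green, red); there is no depth.
- vision.camera_model(name): a dict with "camera_matrix" (3x3 intrinsics, pixels), "T" (4x4, takes a point from camera to world coordinates). Camera axes: x right, y down, z forward; pixel columns grow to the right and rows downward; lengths in m; the calibration is good to about 2 mm. A picture is of the moment at which its call begins: read the wrist's pose just before it. camera_model takes no time and is no camera call; for the wrist camera it gives the pose at the moment of the call.
A pose or a line that the arm cannot do raises ctrl.IKError and nothing moves.
- workorder.finish_job(): hands the job in; it is judged then, once.
Readings, each from a call of its own:
- ctrl.get_t(): time.
- ctrl.get_qpos(): joint angles.
- ctrl.get_qvel(): joint speeds.
- ctrl.get_joint_torque(): joint torques, N m.
- ctrl.get_ee_pos(): TCP position.
- ctrl.get_tcp_rot(): TCP orientation.
- ctrl.get_force(): force on the tool from outside, world axes, zero at the start.
- ctrl.get_ft_torque(): the same for the moment, N m.
- ctrl.get_opening(): finger opening in m.
- ctrl.get_grip_force(): force on a finger pad.
Only numpy, scipy, OpenCV 4.12 (cv2) and the standard library are available. Lean on these libraries where they do the work, as an engineer would, in place of code of your own. Each camera call takes 0.05 s, during which the arm holds its last target. There are 200 camera calls.

## Working session

There is one attempt and no reset: what is moved stays moved. The work goes in short steps, each a Python script; the robot and the scene stay as the last script left them, time stands still between calls to the robot, and variables do not carry over. Pictures are saved under pics/ and viewed, at most 10 in all, crops included, and the job is handed in when it is done.

```bash
ls; mkdir -p pics
python3 - <<'E'
from bench import ctrl, vision
import cv2, numpy as np
for n in ("scene","side","wrist"):
    m=vision.camera_model(n); im=vision.snapshot(n); cv2.imwrite(f"pics/{n}0.png",im)
    print(n,np.round(m["camera_matrix"],1).tolist(),np.round(m["T"],3).tolist())
a=cv2.imread("pics/scene0.png");b=cv2.imread("pics/side0.png")
cv2.imwrite("pics/a0.png",cv2.resize(a,(800,600)));cv2.imwrite("pics/b0.png",cv2.resize(b,(800,600)))
print(ctrl.tip_reach,ctrl.get_t(),ctrl.get_opening())
E
```

```text
pics
scene [[421.7, 0.0, 253.1], [0.0, 421.7, 197.6], [0.0, 0.0, 1.0]] [[0.292, 0.783, -0.549, 1.165], [0.956, -0.248, 0.155, -0.183], [-0.015, -0.57, -0.821, 0.929], [0.0, 0.0, 0.0, 1.0]]
side [[427.6, 0.0, 247.6], [0.0, 427.6, 188.0], [0.0, 0.0, 1.0]] [[-0.764, -0.369, 0.529, 0.117], [-0.645, 0.412, -0.643, 0.541], [0.019, -0.833, -0.553, 0.575], [0.0, 0.0, 0.0, 1.0]]
wrist [[290.9, 0.0, 264.3], [0.0, 290.9, 187.4], [0.0, 0.0, 1.0]] [[0.407, -0.874, -0.265, 0.319], [-0.913, -0.391, -0.116, -0.515], [-0.002, 0.289, -0.957, 0.383], [0.0, 0.0, 0.0, 1.0]]
0.014 0.15 0.09292722381867179
```

View pics/a0.png

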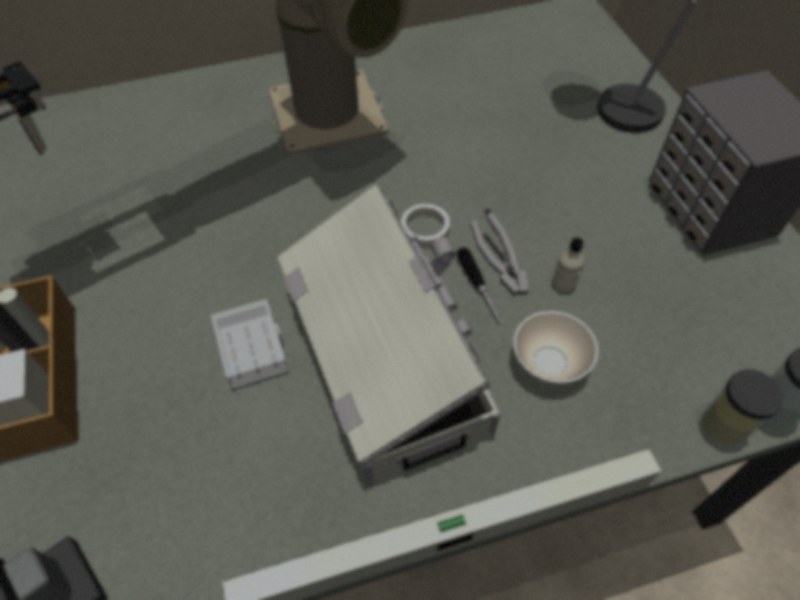

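View pics/b0.png

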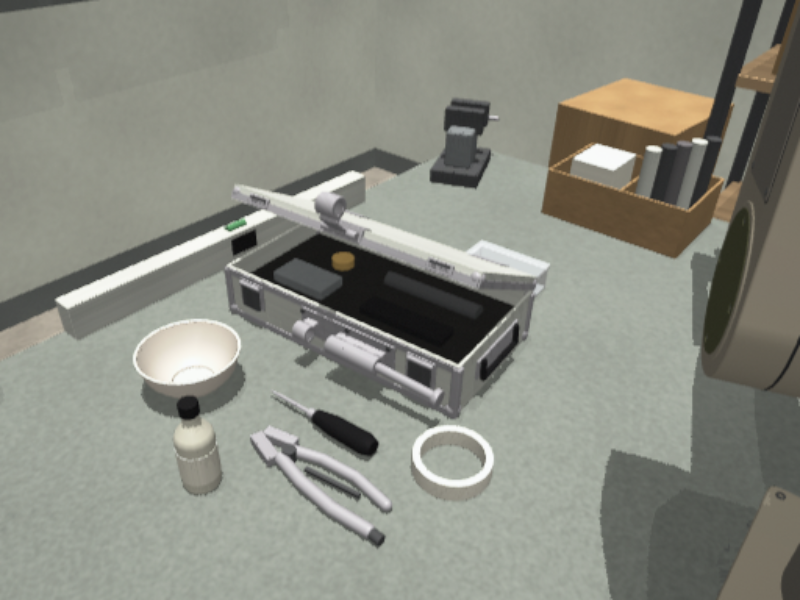

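The side view shows the case with its lid about half open and the hasp eye at (330,207). The barrels are at (300,330)-(385,350), with the pin running to its head at (435,397). The body's top corners are at about (228,268) front-left and (462,365) front-right. I'll crop in for accurate pixels.

Run:
```python
import cv2
b=cv2.imread("pics/side0.png"); a=cv2.imread("pics/scene0.png")
cv2.imwrite("pics/b1.png",cv2.resize(b[110:270,140:353],(798,600),interpolation=cv2.INTER_CUBIC))
cv2.imwrite("pics/a1.png",cv2.resize(a[115:310,170:330],(492,600),interpolation=cv2.INTER_CUBIC))
```

```text
(no output)
```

View pics/b1.png

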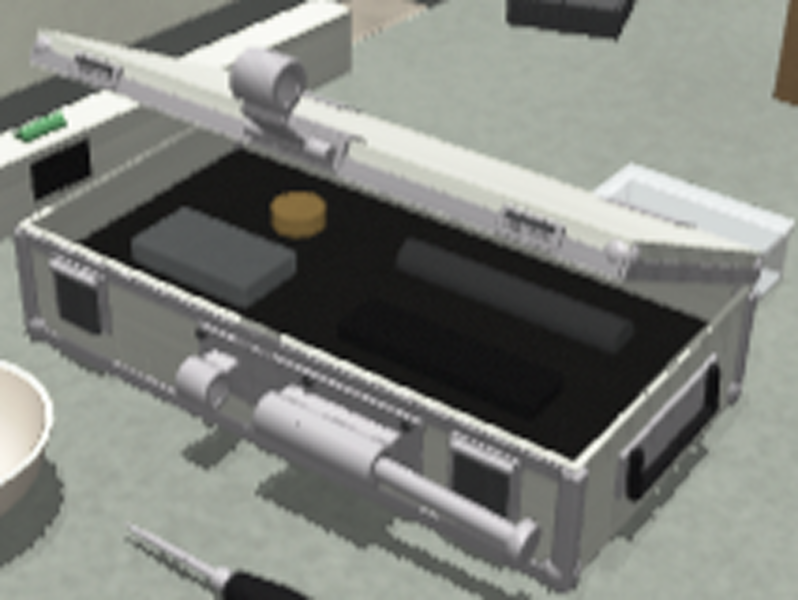

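View pics/a1.png

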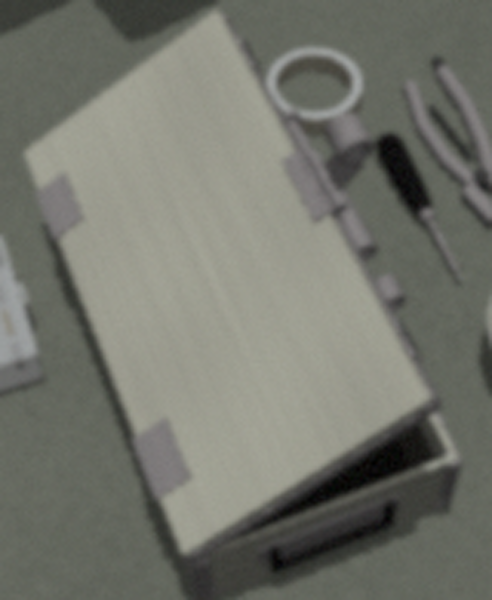

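```bash
cat > h.py <<'E'
import numpy as np, cv2
from scipy.optimize import least_squares
from bench import ctrl, effector, inverse_kinematics, vision, workorder
def rot(d,a): c,s=np.cos(a),np.sin(a); return np.array([d[0]*c+d[1]*s,-d[0]*s+d[1]*c])
def lidpt(x,y,z,a): r=rot((x-.1,z-.08),a); return np.array([.1+r[0],y,.08+r[1]])
def eye(a,h):
    hg=lidpt(-.108,0,.09,a); r=rot((-.016,-.04),a+h); return hg+[r[0],0,r[1]]
def R_(yaw): c,s=np.cos(yaw),np.sin(yaw); return np.array([[c,-s,0],[s,c,0],[0,0,1]])
def world(p,P): return R_(P[2])@np.asarray(p,float)+[P[0],P[1],0]
def proj(m,w):
    T=m["T"]; c=T[:3,:3].T@(np.asarray(w)-T[:3,3]); K=m["camera_matrix"]; return (K@c)[:2]/c[2]
def ray(m,u):
    T=m["T"]; d=T[:3,:3]@np.linalg.solve(m["camera_matrix"],[u[0],u[1],1]); return T[:3,3],d/np.linalg.norm(d)
def tri(rs):
    A=0;b=0
    for o,d in rs: M=np.eye(3)-np.outer(d,d); A=A+M; b=b+M@o
    p=np.linalg.solve(A,b); return p,[np.linalg.norm(np.cross(p-o,d)) for o,d in rs]
def plane(r,z): o,d=r; return o+d*(z-o[2])/d[2]
E
python3 - <<'E'
from h import *
S=vision.camera_model("side");C=vision.camera_model("scene")
s=lambda x,y:np.array([140+x/3.746,110+y/3.75]); c=lambda x,y:np.array([170+x/3.077,115+y/3.077])
f=lambda x,y,z:(lambda a:np.array([x,y,z])); l=lambda x,y,z:(lambda a:lidpt(x,y,z,a))
obs=[(S,s(20,230),f(-.1,.19,.08)),(S,s(577,468),f(-.1,-.19,.08)),(S,s(40,32),l(-.1,.19,.1)),(S,s(632,245),l(-.1,-.19,.1)),
(C,c(220,10),l(-.1,-.19,.1)),(C,c(435,402),l(-.1,.19,.1)),(C,c(25,152),l(.1,-.19,.1)),(C,c(188,552),l(.1,.19,.1)),(C,c(458,462),f(-.1,.19,.08))]
F=lambda p:np.concatenate([proj(m,world(g(p[3]),p))-u for m,u,g in obs])
r=least_squares(F,[.55,-.2,-1.5,.4],loss="soft_l1",f_scale=1.5);P=r.x;print(P,np.round(F(P).reshape(-1,2),1).tolist())
e,er=tri([ray(S,s(270,78)),ray(C,c(345,135))]);print("eye",e,er,"case",R_(P[2]).T@(e-[P[0],P[1],0]))
for h in (1,1.5,2,2.5):print(h,eye(P[3],h))
# pin head from side view (on plane z=.048), scene hidden
e=plane(ray(S,s(523,535)),.048);print("head",e,R_(P[2]).T@(e-[P[0],P[1],0]))
e=plane(ray(S,s(202,382)),.05);print("barrel L",R_(P[2]).T@(e-[P[0],P[1],0]))
for n,m,uv,z in (("awl",S,s(225,585),.01),):pass
a=lambda x,y:(x/1.5625,y/1.5625)
for n,u,z in (("tape",(453,463),.012),("awlend",(370,442),.013),("awltip",(275,393),.005),("vg",(315,480),.01),("oiler",(200,485),.0),("bowl",(190,385),.0)):
  e=plane(ray(S,a(*u)),z);print(n,e.round(3),(R_(P[2]).T@(e-[P[0],P[1],0])).round(3))
E
```

```text
[ 0.62952238 -0.05383848 -1.47526716  0.48123879] [[-1.7, -1.5], [-0.8, 0.2], [-1.9, 0.5], [-1.1, 0.1], [-1.3, -0.3], [-0.8, -1.8], [-1.1, -0.5], [-1.5, 0.5], [-0.1, -2.3]]
eye [0.61850238 0.03817859 0.2287581 ] [np.float64(0.0002666598859535826), np.float64(0.00026665988595350493)] case [-0.09264865 -0.0021928   0.2287581 ]
1 [-0.12101774  0.          0.19750113]
1.5 [-0.11004057  0.          0.21577448]
2 [-0.09164649  0.          0.22654812]
2.5 [-0.07033901  0.          0.22718428]
head [0.44094681 0.05193344 0.048     ] [-0.12327674 -0.17762683  0.048     ]
barrel L [-0.12287224  0.02657637  0.05      ]
tape [0.383 0.096 0.012] [-0.173 -0.231  0.012]
awlend [0.472 0.134 0.013] [-0.202 -0.139  0.013]
awltip [0.622 0.144 0.005] [-0.198  0.011  0.005]
vg [0.482 0.212 0.01 ] [-0.279 -0.121  0.01 ]
oiler [0.577 0.292 0.   ] [-0.35  -0.019  0.   ]
bowl [0.719 0.202 0.   ] [-0.246  0.113  0.   ]
```

```bash
cat >> h.py <<'E'
P=np.array([0.6295,-0.0538,-1.4753,0.4812])
A=R_(P[2]); Z=np.array([0,0,-1.])
def ori(y): return np.column_stack([np.cross(y,Z),y,Z])
def best(pos,y):  # of the two equivalent grasps, the one nearer in joint space
    q0=np.array(ctrl.get_qpos()); c=[]
    for s in (1,-1):
        q=inverse_kinematics(pos,ori(s*y))
        if q is not None: c.append((np.abs(np.array(q)-q0).max(),s))
    return ori(min(c)[1]*y)
def tip(x,y,z): return world((x,y,z),P)+[0,0,ctrl.tip_reach]
def fc(): return A.T@np.array(ctrl.get_force())   # tool force in case axes
def look(name,n):
    im=vision.snapshot(n); cv2.imwrite(f"pics/{name}.png",im); return im
E
python3 - <<'E'
from h import *
effector.command_gripper(0.0,20)
p=np.array(ctrl.get_ee_pos()); p[2]=.36; ctrl.move_linear(p,v=.2)
def t(a): c=lidpt(-.092,-.085,.1,a); return tip(c[0]+.0175,-.085,c[2])
w=t(.55); O=best(w+[0,0,.1],A[:,0])
ctrl.reach(w+[0,0,.1],O); print(ctrl.get_t(),ctrl.get_opening(),fc().round(1))
ctrl.move_linear(w,v=.1)
for a in np.arange(.5,-.035,-.04):
    ctrl.move_linear(t(a),v=.05); f=fc(); print(round(a,2),f.round(1),np.round(ctrl.get_ee_pos()[2]-.014,4))
    if f[2]>15: break
ctrl.pause(.2);print(fc(),ctrl.get_t())
p=np.array(ctrl.get_ee_pos()); p[2]+=.08; ctrl.move_linear(p,v=.15)
b=look("side1","side");m=vision.camera_model("side")
cv2.imwrite("pics/b2.png",cv2.resize(b[70:270,110:376],(798,600),interpolation=cv2.INTER_CUBIC))
for h in (1.6,2,2.4):print(h,proj(m,world(eye(0,h),P)))
E
```

```text
4.5417 0.0004715270583500983 [-0.4  0.5  0.4]
0.5 [-0.9  0.9  0. ] 0.1892
0.46 [ 1.2 -0.3 -0.5] 0.1827
0.42 [ 0.3  0.8 -0.4] 0.176
0.38 [-0.6 -0.1 -0. ] 0.1692
0.34 [ 0.2  0.  -1.2] 0.1623
0.3 [ 0.3 -0.1 -0.3] 0.1553
0.26 [ 0.5 -0.6  0.5] 0.1481
0.22 [-0.3 -0.2  0.1] 0.1408
0.18 [-0.3 -0.6  0.8] 0.1335
0.14 [-1.2  0.3 -0.7] 0.126
0.1 [-0.   0.1 -0.4] 0.1185
0.06 [ 0.3 -0.2  1.2] 0.1109
0.02 [0.7 0.6 0.7] 0.1032
-0.02 [  0.3 -14.2  30.4] 0.1001
[ -0.65389772 -13.77375113  29.77912372] 10.2417
1.6 [194.58413832 198.95370941]
2 [197.61186695 190.48437922]
2.4 [202.34307829 183.09457864]
```

View pics/b2.png

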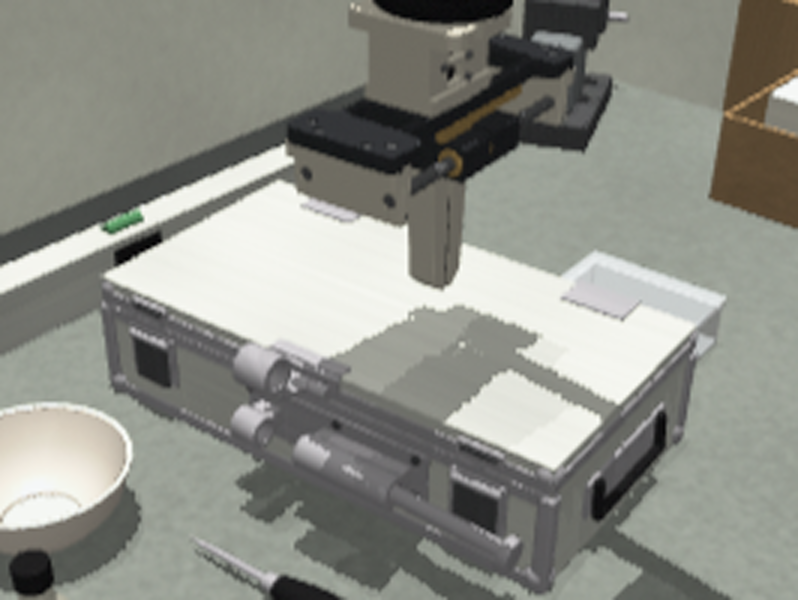

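The lid is shut flat. The hasp eye is at crop (263,366), which is image (197.7,192), so h ≈ 1.95 as predicted. Next I'll fold the hasp.

Run:
```python
from h import *
def t(h): e=eye(0,h); return tip(e[0]-.008*min(1,max(0,2.0-h)),0,e[2]+.014)
R=np.array(ctrl.get_tcp_rot())
w=t(2.3); p=np.array(ctrl.get_ee_pos()); w0=w.copy(); w0[2]=max(p[2],w[2]+.03)
ctrl.move_linear(w0,v=.2); ctrl.move_linear(w,v=.1)
for h in np.arange(2.1,.45,-.2):
    ctrl.move_linear(t(h),v=.06); f=fc(); print(round(h,2),f.round(1),(A.T@(np.array(ctrl.get_ee_pos())-[P[0],P[1],.014])).round(4))
    if np.linalg.norm(f)>20: print("stop");break
# clear outwards, lower, push from the front
e=eye(0,.5)
ctrl.move_linear(tip(-.185,0,e[2]+.016),v=.1); ctrl.move_linear(tip(-.185,0,.042),v=.1)
for x in np.arange(-.17,-.1499,.0025):
    ctrl.move_linear(tip(x,0,.042),v=.05); f=fc(); print(round(x,4),f.round(1))
    if abs(f[0])>12: break
print(ctrl.get_t())
ctrl.move_linear(tip(-.185,0,.042),v=.1); ctrl.move_linear(tip(-.19,0,.18),v=.2)
ctrl.move_linear(tip(-.19,-.22,.2),v=.25)
b=look("side2","side"); cv2.imwrite("pics/b3.png",cv2.resize(b[110:270,110:323],(798,600),interpolation=cv2.INTER_CUBIC));print(ctrl.get_t())
```

```text
2.1 [-0.4 -0.2  0.6] [-1.350e-01  1.000e-04  1.382e-01]
1.9 [-0.6  0.4 -0.2] [-0.1419 -0.0003  0.1316]
1.7 [ 0.1 -0.1  0.9] [-0.1483 -0.0004  0.1244]
1.5 [-0.6 -1.   0.4] [-0.1532 -0.0005  0.1164]
1.3 [ 0.2 -0.1 -0.8] [-0.1565 -0.0005  0.1079]
1.1 [ 0.7  0.6 -0.6] [-0.1581 -0.0005  0.0993]
0.9 [-0.4  0.7 -0.2] [-0.1571 -0.0005  0.0909]
0.7 [-0.4  0.5 -0.3] [-0.1537 -0.0005  0.083 ]
0.5 [-0.2 -0.3 -0.3] [-0.1489 -0.0004  0.076 ]
-0.17 [0.  0.3 0.4]
-0.1675 [-5.8  2.6 -3.6]
-0.165 [-7.7  3.6 -5.5]
-0.1625 [-5.3  1.4 -4.4]
-0.16 [-3.7 -1.1 -2. ]
-0.1575 [-1.4 -1.5 -1.1]
-0.155 [0.3 0.9 0.3]
-0.1525 [-0.6  0.4 -0.5]
-0.15 [-10.4   1.8  -0.9]
18.3167
20.7417
```

View pics/b3.png

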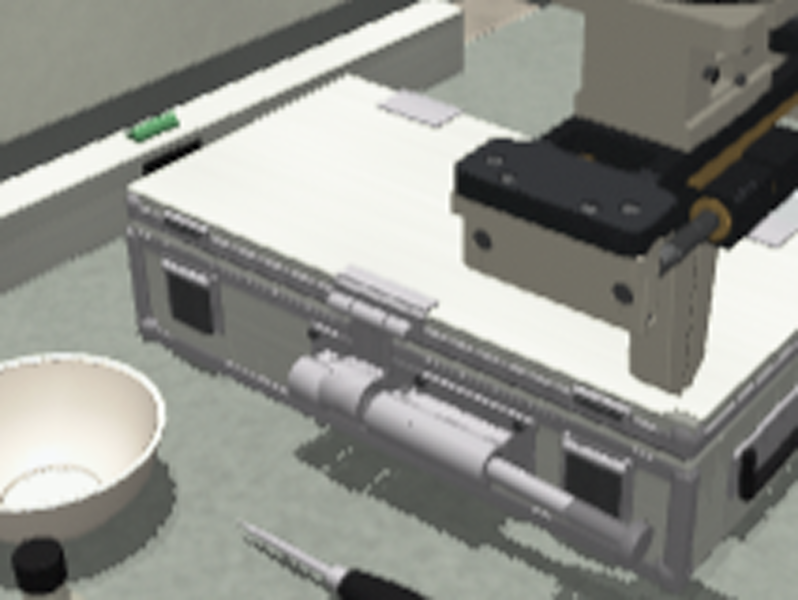

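The hasp is down, with its eye in line between the barrels at crop (350,390). The pin head is at about (635,540). Next I'll push the pin along case +y.

Run:
```python
from h import *
w=tip(-.124,-.225,.2); O=best(w,A[:,1]); ctrl.reach(w,O)
w=tip(-.124,-.225,.036); print(inverse_kinematics(w,O) is not None)
ctrl.move_linear(w,v=.15); print(ctrl.get_t(),fc().round(1))
y=-.215; n=0; log=[]
while y<-.098 and n<6:
    ctrl.move_linear(tip(-.124,y,.036),v=.04); f=fc(); log.append((round(y,4),*f.round(1)))
    if f[1]<-18:
        log.append("ease"); n+=1
        if y>-.125: break
        ctrl.move_linear(tip(-.124,y-.006,.036),v=.06); y-=.004
    y+=.004
for l in log: print(*l) if not isinstance(l,str) else print(l)
print(ctrl.get_t(),(A.T@(np.array(ctrl.get_ee_pos())-[P[0],P[1],0])).round(4))
b=look("side3","side"); cv2.imwrite("pics/b4.png",cv2.resize(b[110:270,110:323],(798,600),interpolation=cv2.INTER_CUBIC))
```

```text
True
23.5167 [-0.2  0.7  0.1]
-0.215 -0.2 0.7 0.3
-0.211 0.9 -0.4 0.9
-0.207 -0.1 -0.4 -0.4
-0.203 -0.3 0.3 0.1
-0.199 0.2 -0.2 -0.3
-0.195 -1.2 -0.4 0.1
-0.191 0.0 -4.8 2.9
-0.187 0.6 -18.7 10.9
ease
-0.187 -0.2 -5.6 4.0
-0.183 0.2 -20.9 13.1
ease
-0.183 -0.0 -5.5 3.6
-0.179 -0.6 -21.5 15.1
ease
-0.179 0.6 -2.3 1.5
-0.175 -0.2 -12.9 8.9
-0.171 -0.3 -31.0 23.7
ease
-0.171 -1.0 0.4 0.0
-0.167 -0.2 -6.6 4.1
-0.163 -1.2 -22.4 16.7
ease
-0.163 -0.0 -1.3 0.4
-0.159 0.3 -5.5 4.1
-0.155 1.3 -20.2 15.8
ease
30.6667 [-0.124  -0.1604  0.0502]
```

View pics/b4.png

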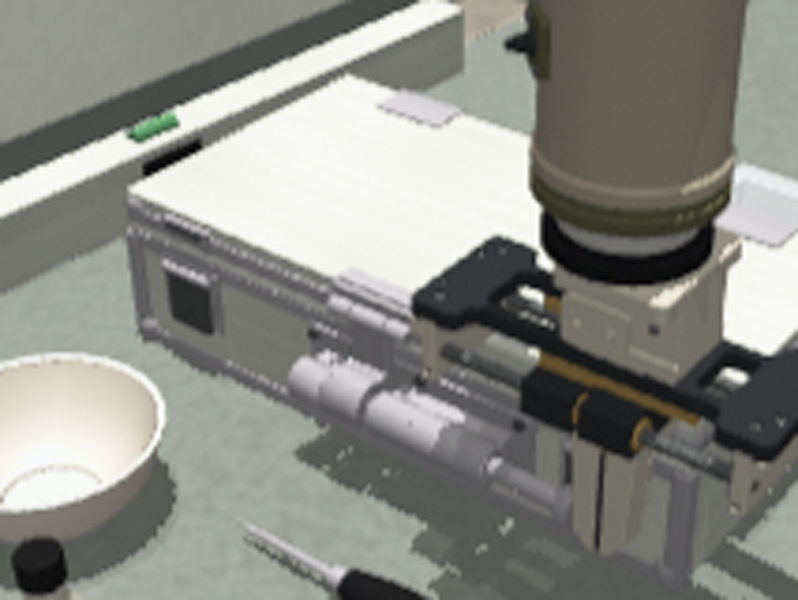

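The pin moved about 32 mm. The tool also felt an upward force, so the fingertip's edge was riding on top of the drooping head. I'll lower the tip so the flat of the finger pushes the head's centre.

Run:
```python
from h import *
Zt=.024
ctrl.move_linear(tip(-.124,-.172,.036),v=.1); ctrl.move_linear(tip(-.124,-.172,Zt),v=.06)
y=-.162; log=[]; n=0
while y<-.098 and ctrl.get_t()<46 and n<8:
    ctrl.move_linear(tip(-.124,y,Zt),v=.05); f=fc(); log.append((round(y,4),*f.round(1)))
    if f[1]<-22:
        n+=1; log[-1]+=("ease",)
        if y>-.122: break
        ctrl.move_linear(tip(-.124,y-.005,Zt),v=.1); y-=.004
    y+=.004
for l in log: print(*l)
print(ctrl.get_t(),(A.T@(np.array(ctrl.get_ee_pos())-[P[0],P[1],0])).round(4))
b=look("side4","side"); cv2.imwrite("pics/b5.png",cv2.resize(b[150:270,150:310],(800,600),interpolation=cv2.INTER_CUBIC))
```

```text
-0.162 0.4 0.3 0.2
-0.158 0.3 0.3 0.5
-0.154 -0.9 0.2 0.3
-0.15 -1.1 -0.3 0.5
-0.146 0.5 -2.4 2.5
-0.142 0.0 -4.7 4.3
-0.138 0.4 -11.7 10.1
-0.134 0.6 -22.2 19.4 ease
-0.134 -0.2 -0.6 0.3
-0.13 -0.0 -0.0 0.4
-0.126 0.1 -0.0 0.6
-0.122 0.6 0.1 0.5
-0.118 0.1 -0.2 -0.2
-0.114 0.3 -13.3 10.4
-0.11 0.2 -37.0 32.5 ease
35.425 [-0.1241 -0.1161  0.0374]
```

View pics/b5.png

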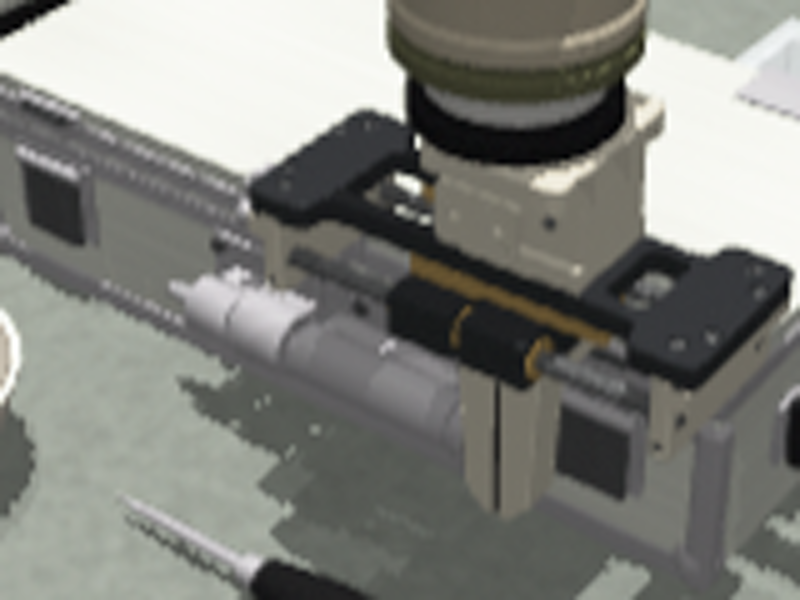

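The nose now sticks out of the left barrel at (180,285) and the push came to a hard stop. I'll back off and check whether the head is seated.

Run:
```python
from h import *
ctrl.move_linear(tip(-.124,-.135,.026),v=.1); ctrl.move_linear(tip(-.124,-.16,.2),v=.2); ctrl.move_linear(tip(.05,-.2,.24),v=.3)
b=look("side5","side"); cv2.imwrite("pics/b6.png",cv2.resize(b[160:250,170:290],(800,600),interpolation=cv2.INTER_CUBIC)); S=vision.camera_model("side")
for n,p in (("tip",(-.124,.054,.05)),("barrelLend",(-.124,.038,.05)),("mouth",(-.124,-.092,.05)),("headback",(-.124,-.1,.05))):
    print(n,((proj(S,world(p,P))-[170,160])*6.667).round(0))
print(ctrl.get_t())
```

```text
tip [ 89. 316.]
barrelLend [129. 334.]
mouth [473. 495.]
headback [496. 505.]
37.7083
```

View pics/b6.png

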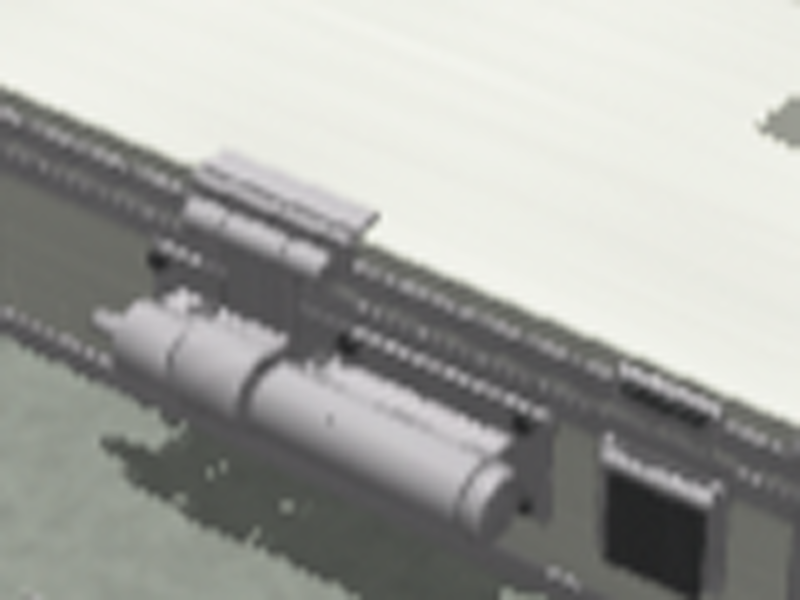

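The head sits flush on the barrel mouth, with its back face at about (498,505) against a predicted (496,505). The nose sticks out at (95,318), the hasp is down and the lid is shut.

```bash
python3 -c "
from bench import workorder; print(workorder.finish_job())"
```

```text
the job is handed in; nothing more can be done
None
```

I handed the job in at about 38 s: in the last picture the lid is shut, the hasp is folded down, and the pin runs through both barrels and the eye with its head against the right-hand barrel; no verdict came back.

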